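# Stroke the organiser's lids shut

### The arm

A 7-joint arm with a two-finger parallel gripper is mounted at the origin on a cart in front of the work surface, level with it; the furniture and walls round the work are solid. World frame = base frame: x ahead of the robot, y to its left, z up, the work surface at z = 0. Lengths are in m, angles in rad, forces in N, time in s.
With the tool pointing down it reaches from about 0.4 to 0.85 m from the base axis. Payload 4.5 kg.
Tool frame: the origin (TCP) lies at the centre of the arm's flange, where the gripper is bolted on; the fingertips stand nose_length ahead of it and the grasp point (between the pads) lies 147 mm ahead of it (nose_length is the distance from the TCP to the fingertips, in m); z points along the fingers, y is the line along which they close (so a half turn about z gives the same grasp; the last joint's range is limited). The gripper opens to 88 mm and grips with 3 to 60 N. Pads are 18 mm wide; open, the fingers measure 123 mm over their backs; the gripper's body (75 mm by 187 mm) begins 45 mm behind the grasp point.
Start: joints at [1.314, 0.689, -0.195, 1.565, 0.157, 0.902, -0.215], TCP at [0.179, -0.599, 0.405] pointing down, gripper open.
Joint ranges: [-3.01, 3.01], [-0.46, 2.08], [-1.47, 1.51], [0.13, 2.56], [-1, 4.14], [0.04, 2.09], [-2.66, 2.66]. Speed limits (rad/s): [2.57, 2.57, 3.14, 3.14, 3.14, 3.14, 3.14].

### API

Orientations are given as a unit quaternion [x, y, z, w].
In Python, from plant import * gives the robot as it stands.
- The arm moves only by the tool play_rows, never from a script. Its argument "rows" is a list that holds one entry, the list of rows, each a list of 6 numbers: the shift along the tool's x, y, z normalised to -1 to 1, where 1 is 0.5 m, then the turn, a rotation vector about the tool's x, y, z normalised to -1 to 1, where 1 is 0.5 rad. A call has 1 to 20 rows; each row is the pose to reach, as a shift and turn from the pose commanded when the call began, along the tool's axes at that moment; what a row does not reach only later rows make up. A row lasts 1/12 s, in which the tool goes at most 41.7 mm and 7.16 degrees, less where a joint would pass 70% of its speed; a pose out of reach is approached as far as the arm can. A call with a number of a shift or a turn outside -1 to 1 is refused whole. A call with a gripper value outside its range is refused whole. "claw" is the closure, from 0 (fully open) to 1 (shut), set as the call begins (left out, the last holds). The fingers move at their own pace and stop on an object; "squeeze" is the grip in N (left out, the last holds). Time passes only in rows, so rows that repeat a pose let the fingers close. It gives the time, the measured TCP pose, the force, the opening and the grip force at its end, in the units of the state.
- get_state(): the state, without advancing time (a new reading comes with each control period).
- snapshot(name): name is "scene" or "top" or "wrist"; returns a dict with "pixels" (384x512x3 uint8, blue, green, red), "camera_matrix" (3x3 intrinsics, pixels), "world_to_cam" (4x4, takes a point from world to camera coordinates); the wrist camera has in their place "mount" (4x4, takes a point from camera to tool coordinates, whose origin is the TCP and whose axes are the flange's). Camera axes: x right, y down, z forward; pixel columns grow to the right and rows downward; lengths in m; the calibration is good to about 2 mm. A picture is of the moment at which its call begins: read the wrist's pose just before it. There is no depth.
- finish_job(): hands the job in; it is judged then, once.
The state is a dict: "clock": time; "q": joint angles; "qd": joint speeds; "joint_torque": joint torques, N m; "tool_pos": TCP position; "eef_rot": TCP orientation; "contact_force": force on the tool from outside, world axes, zero at the start; "moment": the same for the moment, N m; "opening": opening from 0.0 (shut) to 1.0 (fully open); "finger_force": force on a finger pad.
Only numpy, scipy, OpenCV 4.12 (cv2) and the standard library are available. Lean on these libraries where they do the work, as an engineer would, in place of code of your own. Each camera call takes 0.05 s, during which the arm holds its last target. There are 200 camera calls.

### The job

The five little white lids of the grey sleeve organiser stand open. Starting from the plain flat pad at one end, run the shut fingertips lightly along the row in one stroke to the other end, so that the lids are wiped down shut one after another, keeping the fingertips on or close over the row until the last lid is shut; then move clear. Do not lift or shove the organiser, press gently, and leave the things lying round it alone.

Things in the scene. Friction and masses are not known exactly. Their poses are not given: they have to be found in the camera images.
- organiser: grey plastic sleeve organiser, a loose straight row of five compartments, 220 x 50 mm and 30 mm high, with a weighted base, about 1.4 kg, on rubber feet. Origin at the centre of its underside; x runs along the row from the end with the plain flat pad (x = -110 to -75 mm) towards the last lid, y across the row, z up. The pad's top, the side walls' tops and the lids' hinges lie at z = 30 mm
- pad_mid (a point): middle of the top of the plain flat pad at the start of the row, z = 30 mm on the organiser; the pad is 35 mm long along the row and 50 mm wide. Fingertips drawn from here along the row 2 to 8 mm above this level shut every lid
- row_1 (a point): point of the organiser over the middle of compartment 1, level with the box's rim (30 mm above the underside); it does not move with the lid. Lid 1 is next to the pad; the points are 36 mm apart along +x of the organiser
- row_2 (a point): point of the organiser over the middle of compartment 2, level with the box's rim (30 mm above the underside); it does not move with the lid. Lid 1 is next to the pad; the points are 36 mm apart along +x of the organiser
- row_3 (a point): point of the organiser over the middle of compartment 3, level with the box's rim (30 mm above the underside); it does not move with the lid. Lid 1 is next to the pad; the points are 36 mm apart along +x of the organiser
- row_4 (a point): point of the organiser over the middle of compartment 4, level with the box's rim (30 mm above the underside); it does not move with the lid. Lid 1 is next to the pad; the points are 36 mm apart along +x of the organiser
- row_5 (a point): point of the organiser over the middle of compartment 5, level with the box's rim (30 mm above the underside); it does not move with the lid. Lid 1 is next to the pad; the points are 36 mm apart along +x of the organiser
- lid_1 (a joint): white lid 1 (33 mm along the row, 42 mm across), hinged at rim level on its edge towards the pad, 18 mm before row_1; open, it rises away from the pad like a ramp. Angle in rad: 0 shut, positive open; starts 0.45 to 0.85. Shut, its free edge stands 5 mm above the rim; pressed, it dips to rim level (-0.15). Stiff hinge: it stays where left; 2 N shuts it
- lid_2 (a joint): white lid 2 (33 mm along the row, 42 mm across), hinged at rim level on its edge towards the pad, 18 mm before row_2; open, it rises away from the pad like a ramp. Angle in rad: 0 shut, positive open; starts 0.45 to 0.85. Otherwise like lid 1
- lid_3 (a joint): white lid 3 (33 mm along the row, 42 mm across), hinged at rim level on its edge towards the pad, 18 mm before row_3; open, it rises away from the pad like a ramp. Angle in rad: 0 shut, positive open; starts 0.45 to 0.85. Otherwise like lid 1
- lid_4 (a joint): white lid 4 (33 mm along the row, 42 mm across), hinged at rim level on its edge towards the pad, 18 mm before row_4; open, it rises away from the pad like a ramp. Angle in rad: 0 shut, positive open; starts 0.45 to 0.85. Otherwise like lid 1
- lid_5 (a joint): white lid 5 (33 mm along the row, 42 mm across), hinged at rim level on its edge towards the pad, 18 mm before row_5; open, it rises away from the pad like a ramp. Angle in rad: 0 shut, positive open; starts 0.45 to 0.85. Otherwise like lid 1
- vial: clear sleeve vial with a blue cap, 30 mm across, 75 mm high, standing beside the organiser; origin at the centre of its foot; leave alone
- adapter_a: small fibre adapter, 34 x 22 x 13 mm, beside the organiser; origin at its underside; leave alone
- adapter_b: small fibre adapter, 34 x 22 x 13 mm, beside the organiser; origin at its underside; leave alone
- cutter: side cutter lying flat beside the organiser, 133 x 41 x 13 mm; origin at its underside; leave alone

How it is judged:
By the outcome, as a careful person would: the job done as asked, in the order asked, and still so for the second after the job is handed in, with the robot touching nothing.
It also fails if it takes over 42 s, if anything falls off the work surface, if the arm or the gripper's body presses on something with over 40 N, if the wrist force passes 120 N, or if a joint passes its speed limit or range.

## Working session

There is one attempt and no reset: what is moved stays moved. The work goes in short steps, Python scripts to look and compute and a tool call to move; the robot and the scene stay as the last step left them, time stands still between calls to the robot, and variables do not carry over. Pictures are saved under pics/ and viewed, at most 10 in all, crops included, and the job is handed in when it is done.

Besides the shell and the picture viewer there is one more tool, called after ">>>" by a JSON object that holds its "op" and its "data", one argument or row to a line. play_rows: Moves the arm, as the interface text tells. Its arguments: {"type":"object","properties":{"rows":{"type":"array"},"claw":{"type":"number"},"squeeze":{"type":"number"}},"required":["rows"]}

```bash
ls; mkdir -p pics; python3 - <<'E'
from plant import *
import cv2
s=get_state(); print({k:s[k] for k in ("clock","tool_pos","eef_rot","opening","contact_force")})
try: print(nose_length)
except Exception as e: print(e)
for n in("top","scene"):
    d=snapshot(n); cv2.imwrite(f"pics/{n}0.png",d["pixels"]); print(n,d["camera_matrix"],d["world_to_cam"])
E
```

```text
pics
{'clock': 0.0, 'tool_pos': array([ 0.17906034, -0.59844954,  0.40389604]), 'eef_rot': array([ 9.89444538e-01,  1.44909060e-01, -2.13551098e-04, -9.08812653e-04]), 'opening': 1.0000485029995236, 'contact_force': array([-0.54173865, -0.21986328,  0.740908  ])}
0.166
top [[415.95503106   0.         254.45043963]
 [  0.         415.95503106 189.36385689]
 [  0.           0.           1.        ]] [[-0.00456084 -0.99986133 -0.0160161  -0.1580761 ]
 [-0.99641291  0.00589736 -0.08441882  0.54749793]
 [ 0.08450156  0.01557363 -0.99630163  0.86430729]
 [ 0.          0.          0.          1.        ]]
scene [[458.40878539   0.         260.12108316]
 [  0.         458.40878539 191.47874581]
 [  0.           0.           1.        ]] [[ 0.46927693 -0.88294423 -0.013735   -0.40012549]
 [-0.66173124 -0.34131999 -0.66754208  0.35983141]
 [ 0.5847144   0.32235097 -0.74444538  0.62762194]
 [ 0.          0.          0.          1.        ]]
```

View pics/top0.png

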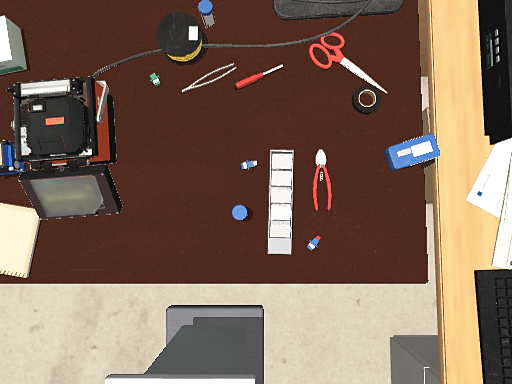

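View pics/scene0.png

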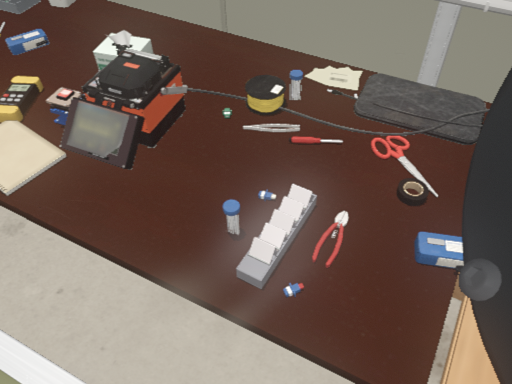

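The organiser runs away from the robot (top view, columns about 268–293, rows 150–254). The pad is at the near end (row ~245), the vial is to its left, and the cutter and an adapter are to its right. Next I'll zoom in and measure.

```bash
cat > h.py <<'E'
import numpy as np,cv2
from plant import *
def ray(d,uv,z):
    T=np.array(d["world_to_cam"]);R=T[:3,:3];c=-R.T@T[:3,3]
    v=R.T@np.linalg.inv(d["camera_matrix"])@np.array([*uv,1.]);return c+v*(z-c[2])/v[2]
def proj(d,p):
    T=np.array(d["world_to_cam"]);q=np.array(d["camera_matrix"])@(T[:3,:3]@p+T[:3,3]);return q[:2]/q[2]
E
python3 - <<'E'
from h import *
d=snapshot("top");im=d["pixels"];h=cv2.cvtColor(im,cv2.COLOR_BGR2HSV)
m=((h[...,1]<60)&(h[...,2]>90)).astype(np.uint8)*255
k=np.zeros_like(m);k[140:262,255:305]=m[140:262,255:305]
c=max(cv2.findContours(k,0,2)[0],key=cv2.contourArea);r=cv2.minAreaRect(c);print(r)
for p in cv2.boxPoints(r): print(p,ray(d,p,.03).round(4))
print("cam",-np.array(d["world_to_cam"])[:3,:3].T@np.array(d["world_to_cam"])[:3,3])
a=cv2.resize(im[140:262,215:345],None,fx=4.5,fy=4.5,interpolation=2)
cv2.imwrite("pics/topz.png",a)
s=snapshot("scene")["pixels"];a=cv2.resize(s[175:295,215:345],None,fx=4.5,fy=4.5,interpolation=2);cv2.imwrite("pics/scz.png",a)
E
```

```text
((280.1626281738281, 201.3446044921875), (23.971084594726562, 104.88200378417969), 1.301952600479126)
[266.98865 253.49974] [ 0.4118 -0.1866  0.03  ]
[269.3717  148.64482] [ 0.6327 -0.1932  0.03  ]
[293.3366  149.18947] [ 0.6312 -0.2441  0.03  ]
[290.95355 254.04439] [ 0.4105 -0.2364  0.03  ]
cam [ 0.47177773 -0.17474337  0.90479813]
```

View pics/topz.png

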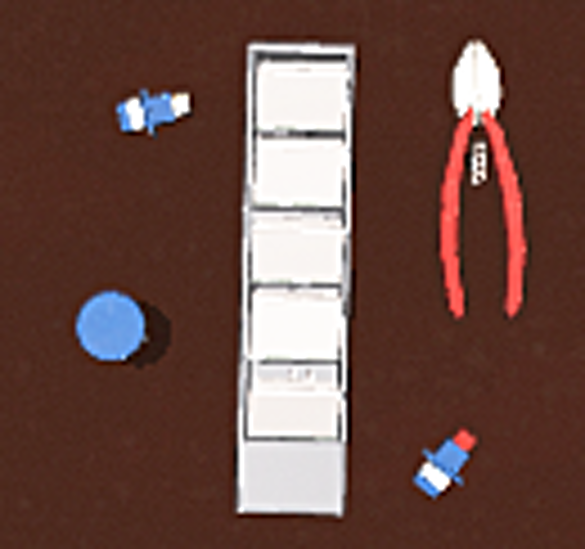

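View pics/scz.png

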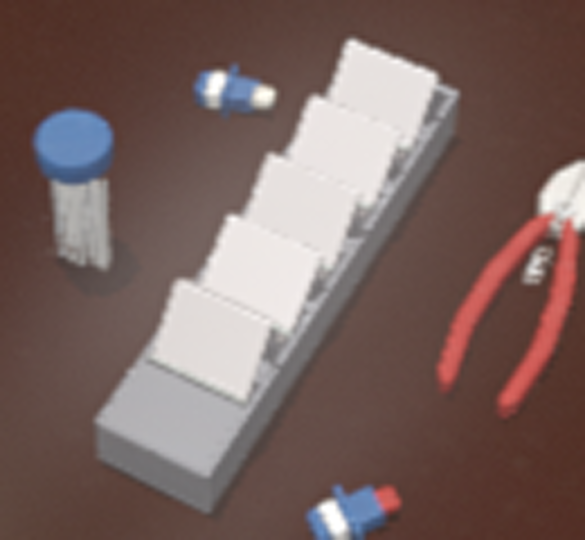

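The organiser centre is about (0.522, -0.215) with yaw about -0.032, so pad_mid is near (0.429, -0.212). The zooms show all five lids rising away from the pad. The way over the row is clear: the vial is about 60 mm to the left and the gripper body passes above it. I'll travel high with the fingers shut.

>>> {"op": "play_rows", "data": {
  "rows": [
    [[0.04, -0.035, 0, 0.0, 0, 0.04], [0.1, -0.085, 0, 0, 0, 0.1], [0.16, -0.137, 0, 0, 0, 0.16], [0.22, -0.188, 0, 0, 0, 0.22], [0.28, -0.239, 0, 0, 0, 0.28], [0.34, -0.29, 0, 0, 0, 0.34], [0.4, -0.341, 0, 0, 0, 0.4], [0.46, -0.392, 0, 0, 0, 0.46], [0.52, -0.444, 0, 0, 0, 0.52], [0.58, -0.495, 0, 0, 0, 0.58], [0.63, -0.537, 0, 0, 0, 0.62], [0.67, -0.572, 0, 0, 0, 0.646], [0.69, -0.589, 0, 0, 0, 0.646], [0.7, -0.598, 0, 0, 0, 0.646], [0.7, -0.598, 0, 0, 0, 0.646], [0.7, -0.598, 0, 0, 0, 0.646], [0.7, -0.598, 0, 0, 0, 0.646], [0.7, -0.598, 0, 0, 0, 0.646]]
  ],
  "claw": 1,
  "squeeze": 10
}}

```text
clock: 1.7
tool_pos: [0.428, -0.2133, 0.4047]
eef_rot: [1.0, -0.018, -0.0, 0.0]
contact_force: [-1.0, 0.3, 0.0]
opening: 0.005
finger_force: 0.0
```

```bash
python3 - <<'E'
from h import *
s=get_state();d=snapshot("wrist");im=d["pixels"];cv2.imwrite("pics/w1.png",im)
from scipy.spatial.transform import Rotation as R
W=np.eye(4);W[:3,:3]=R.from_quat(s["eef_rot"]).as_matrix();W[:3,3]=s["tool_pos"]
d["world_to_cam"]=np.linalg.inv(W@np.array(d["mount"]))
o=np.array([.5216,-.2151,0]);y=-.0325;e=np.array([np.cos(y),np.sin(y),0]);n=np.array([-e[1],e[0],0])
for a in(-.11,-.075,.11):
  for b in(.025,-.025): print(a,b,proj(d,o+a*e+b*n+[0,0,.03]).round(1))
print(s["tool_pos"])
E
```

```text
-0.11 0.025 [237.1 177.9]
-0.11 -0.025 [273.4 177.8]
-0.075 0.025 [236.5 152.5]
-0.075 -0.025 [273.7 152.4]
0.11 0.025 [232.7  -8.1]
0.11 -0.025 [276.2  -8.2]
[ 0.42800442 -0.21332609  0.40470684]
```

View pics/w1.png

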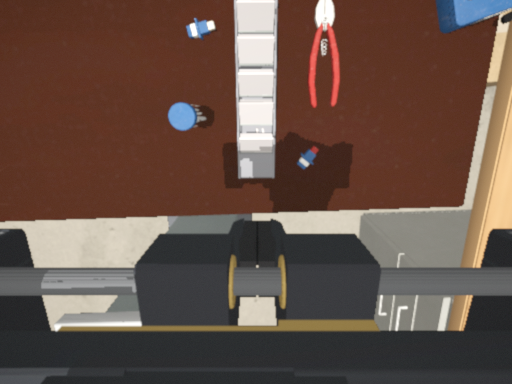

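The wrist view matches the prediction: pad near edge at row ~178, columns 237–274. Descending over the pad.

>>> {"op": "play_rows", "data": {
  "rows": [
    [[0, -0.002, 0.03, 0, 0, 0], [0, -0.002, 0.08, 0, 0, 0], [0, -0.002, 0.14, 0, 0, 0], [0, -0.002, 0.2, 0, 0, 0], [0, -0.002, 0.26, 0, 0, 0], [0, -0.002, 0.31, 0, 0, 0], [0, -0.002, 0.35, 0, 0, 0], [0, -0.002, 0.375, 0, 0, 0], [0, -0.002, 0.39, 0, 0, 0], [0, -0.002, 0.39, 0, 0, 0], [0, -0.002, 0.39, 0, 0, 0], [0, -0.002, 0.39, 0, 0, 0]]
  ]
}}

```text
clock: 2.75
tool_pos: [0.429, -0.2114, 0.2105]
eef_rot: [1.0, -0.016, 0.001, 0.0]
contact_force: [-0.6, -0.6, -1.3]
opening: 0.008
finger_force: 0.0
```

```bash
python3 - <<'E'
from h import *
s=get_state();print(s["tool_pos"],s["eef_rot"],s["contact_force"])
d=snapshot("scene");cv2.imwrite("pics/s2.png",cv2.resize(d["pixels"][150:300,200:370],None,fx=4,fy=4,interpolation=2))
E
```

```text
[ 0.42901749 -0.2113911   0.21050547] [ 9.99865582e-01 -1.63771135e-02  6.93612988e-04  3.57558770e-04] [-0.55616331 -0.5791156  -1.3178375 ]
```

View pics/s2.png

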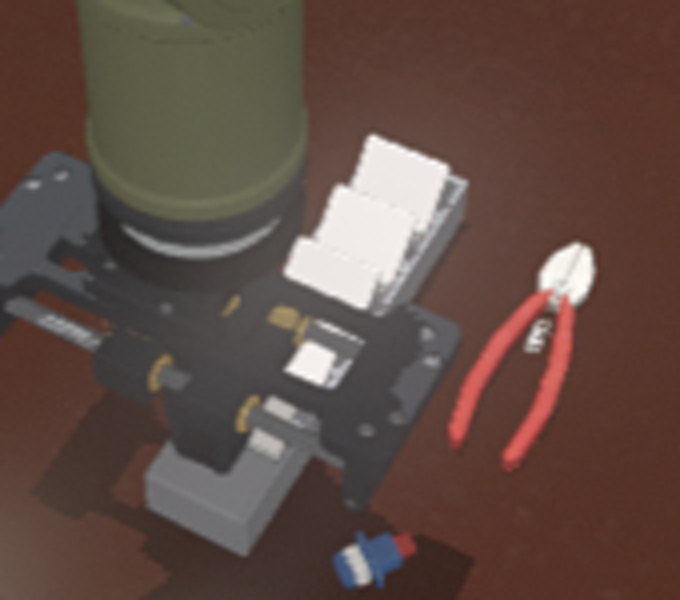

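The fingertips stand over the pad. I'll lower them to about 4 mm above the rim and begin the stroke.

>>> {"op": "play_rows", "data": {
  "rows": [
    [[0, 0, 0.01, 0, 0, 0], [0, 0, 0.018, 0, 0, 0], [0, 0, 0.021, 0, 0, 0], [0, 0, 0.021, 0, 0, 0], [0.005, 0, 0.021, 0, 0, 0], [0.012, 0, 0.021, 0, 0, 0], [0.02, 0, 0.021, 0, 0, 0], [0.028, 0, 0.021, 0, 0, 0], [0.036, 0, 0.021, 0, 0, 0], [0.044, 0, 0.021, 0, 0, 0], [0.052, 0, 0.021, 0, 0, 0], [0.06, 0, 0.021, 0, 0, 0], [0.068, 0, 0.021, 0, 0, 0], [0.076, 0, 0.021, 0, 0, 0], [0.084, 0, 0.021, 0, 0, 0], [0.092, 0, 0.021, 0, 0, 0], [0.1, 0, 0.021, 0, 0, 0]]
  ]
}}

```text
clock: 4.22
tool_pos: [0.4788, -0.2126, 0.1992]
eef_rot: [1.0, -0.016, -0.001, -0.0]
contact_force: [-2.8, -0.2, 1.0]
opening: 0.007
finger_force: 1.2
```

>>> {"op": "play_rows", "data": {
  "rows": [
    [[0.008, 0.001, 0, 0, 0, 0], [0.016, 0.002, 0, 0, 0, 0], [0.024, 0.002, 0, 0, 0, 0], [0.032, 0.002, 0, 0, 0, 0], [0.04, 0.002, 0, 0, 0, 0], [0.048, 0.002, 0, 0, 0, 0], [0.056, 0.002, 0, 0, 0, 0], [0.064, 0.002, 0, 0, 0, 0], [0.072, 0.002, 0, 0, 0, 0], [0.08, 0.002, 0, 0, 0, 0], [0.088, 0.002, 0, 0, 0, 0], [0.096, 0.002, 0, 0, 0, 0], [0.104, 0.002, 0, 0, 0, 0], [0.112, 0.002, 0, 0, 0, 0], [0.12, 0.002, 0, 0, 0, 0], [0.128, 0.002, 0, 0, 0, 0], [0.136, 0.002, 0, 0, 0, 0], [0.144, 0.002, 0, 0, 0, 0], [0.152, 0.002, 0, 0, 0, 0], [0.16, 0.002, 0, 0, 0, 0]]
  ]
}}

```text
clock: 5.88
tool_pos: [0.5589, -0.2162, 0.1992]
eef_rot: [1.0, -0.016, -0.0, 0.0]
contact_force: [-1.0, -0.6, 0.5]
opening: 0.006
finger_force: 0.4
```

>>> {"op": "play_rows", "data": {
  "rows": [
    [[0.008, 0, 0, 0, 0, 0], [0.016, 0, 0, 0, 0, 0], [0.024, 0, 0, 0, 0, 0], [0.032, 0, 0, 0, 0, 0], [0.04, 0, 0, 0, 0, 0], [0.048, 0, 0, 0, 0, 0], [0.056, 0, 0, 0, 0, 0], [0.064, 0, 0, 0, 0, 0], [0.072, 0, 0, 0, 0, 0], [0.08, 0, 0, 0, 0, 0], [0.088, 0, 0, 0, 0, 0], [0.096, 0, 0, 0, 0, 0], [0.104, 0, 0, 0, 0, 0], [0.112, 0, 0, 0, 0, 0], [0.12, 0, 0, 0, 0, 0], [0.128, 0, 0, 0, 0, 0], [0.136, 0, 0, 0, 0, 0], [0.144, 0, 0, 0, 0, 0], [0.15, 0, 0, 0, 0, 0], [0.15, 0, 0, 0, 0, 0]]
  ]
}}

```text
clock: 7.55
tool_pos: [0.6345, -0.2184, 0.1992]
eef_rot: [1.0, -0.016, 0.001, 0.0]
contact_force: [0.2, -0.2, 0.3]
opening: 0.005
finger_force: 0.0
```

>>> {"op": "play_rows", "data": {
  "rows": [
    [[0, 0, -0.03, 0, 0, 0], [0, 0, -0.08, 0, 0, 0], [0, 0, -0.14, 0, 0, 0], [0, 0, -0.2, 0, 0, 0], [0, 0.04, -0.26, 0, 0, 0], [0, 0.1, -0.32, 0, 0, 0], [0, 0.16, -0.36, 0, 0, 0], [0, 0.22, -0.38, 0, 0, 0], [0, 0.28, -0.4, 0, 0, 0], [0, 0.34, -0.4, 0, 0, 0], [0, 0.4, -0.4, 0, 0, 0], [0, 0.44, -0.4, 0, 0, 0], [0, 0.46, -0.4, 0, 0, 0], [0, 0.46, -0.4, 0, 0, 0], [0, 0.46, -0.4, 0, 0, 0]]
  ]
}}

```text
clock: 8.8
tool_pos: [0.6258, -0.4485, 0.3998]
eef_rot: [1.0, -0.017, 0.0, -0.0]
contact_force: [0.4, 0.7, 0.9]
opening: 0.003
finger_force: 0.0
```

```bash
python3 - <<'E'
from h import *
s=get_state();print(s["clock"],s["tool_pos"],s["contact_force"])
d=snapshot("scene");a=cv2.resize(d["pixels"][175:300,205:345],None,fx=2.8,fy=4,interpolation=2)
b=cv2.resize(snapshot("top")["pixels"][140:265,205:345],None,fx=2.8,fy=4,interpolation=2)
cv2.imwrite("pics/end.png",np.hstack([a,b]))
E
```

```text
8.8 [ 0.62580998 -0.44854138  0.39980036] [0.4430418  0.70624904 0.8903353 ]
```

View pics/end.png

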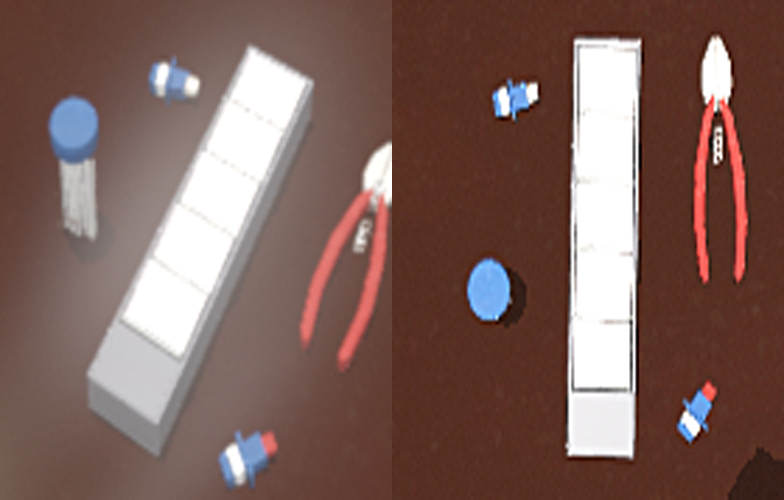

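Both views show all five lids flat and shut, the organiser and the things round it where they were, and the arm clear. Handing in.

```bash
python3 -c "
from plant import *
print(finish_job())"
```

```text
the job is handed in; nothing more can be done
None
```

All five lids were wiped shut in one light stroke from the pad to the far end; the organiser and the things round it look unmoved in the final pictures, the arm is clear, and the job was handed in at about 9 s.

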